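Torque the strap clamp on the router bed

ROBOT

A 6-joint arm with a two-finger parallel gripper is mounted at the origin on the work surface. World frame = base frame: x ahead of the robot, y to its left, z up, the work surface at z = 0. Lengths are in m, angles in rad, forces in N, time in s.
With the tool pointing down it reaches from about 0.3 to 0.75 m from the base axis. Payload 8.5 kg.
Tool frame: the origin (TCP) lies on the centre line of the jaws, within the pads' length; the fingertips stand 14 mm ahead of it and the grasp point (between the pads) lies 5 mm behind it (ctrl.tip_reach is the distance from the TCP to the fingertips, in m); z points along the fingers, y is the line along which they close (so a half turn about z gives the same grasp; the last joint's range is limited). The gripper opens to 88 mm and grips with 3 to 60 N. Pads are 18 mm wide; open, the fingers measure 123 mm over their backs; the gripper's body (75 mm by 187 mm) begins 45 mm behind the grasp point.
Start: joints at [-1.414, 0.381, 1.297, -0, 1.464, -0.215], TCP at [0.2, -0.512, 0.253] pointing down, gripper open.
Joint ranges: [-3.11, 3.11], [-0.89, 2.33], [0.22, 2.48], [-1.42, 4.56], [0.17, 2.85], [-2.88, 2.88]. Speed limits (rad/s): [2.39, 2.39, 3.14, 3.14, 3.14, 3.14].

INTERFACE

Orientations are given as a rotation vector (axis times angle).
In Python, from bench import ctrl gives the robot as it stands.
- The arm moves only by the tool move_arm, never from a script. Its arguments are lists of equal length, an entry for each row: "jaw": the closure, from 0 (fully open) to 1 (shut); "dp": the shift along the world's x, y, z scaled (see below), a list of three; "roll": the turn about the world's z scaled (see below). A call has 1 to 8 rows; each row is the pose to reach, as a shift and turn from the pose commanded when the call began, turning the shorter way round; what a row does not reach only later rows make up. The controller multiplies each number of a shift by 0.3 m and each number of a turn by 2 pi rad. A row lasts 1/10 s, in which the tool goes at most 50 mm and 8.59 degrees, less where a joint would pass 70% of its speed; a pose out of reach is approached as far as the arm can. A call with a number of a shift or a turn outside -1 to 1 is refused whole. A call with a gripper value outside its range is refused whole. The fingers move at their own pace and stop on an object; the grip force is fixed at half the most. Time passes only in rows, so rows that repeat a pose let the fingers close. It gives the time, the measured TCP pose, the force, the opening and the grip force at its end, in the units of the state.
- ctrl.observe(): the state, without advancing time (a new reading comes with each control period).
- ctrl.snapshot(name): name is "scene" or "top"; returns the picture (400x640x3 uint8, red, green, blue); there is no depth.
- ctrl.calibration(name): a dict with "vertical_fov" (degrees; the focal length in pixels is half the picture's height over the tangent of half this angle, whatever the lens; pixels are square), "cx", "cy" (the principal point, pixels), "k1" (the pictures are not rectified: a ray, as slopes to the right and down, at radius r is drawn at 1 + k1 r^2 times it, then the intrinsics apply), "R" (3x3) and "t" (3): a world point X has camera coordinates R X + t. Camera axes: x right, y down, z forward; pixel columns grow to the right and rows downward; lengths in m; the calibration is good to about 2 mm. A picture is of the moment at which its call begins. calibration takes no time and is no camera call.
- ctrl.sign_off(): hands the job in; it is judged then, once.
The state is a dict: "time_s": time; "q": joint angles; "qd": joint speeds; "effort": joint torques, N m; "eef_pos": TCP position; "orientation": TCP orientation; "wrist_force": force on the tool from outside, world axes, zero at the start; "torque": the same for the moment, N m; "grip_width": finger opening in m; "grip_force": force on a finger pad.
Only numpy, scipy, OpenCV 4.12 (cv2) and the standard library are available. Lean on these libraries where they do the work, as an engineer would, in place of code of your own. Each camera call takes 0.05 s, during which the arm holds its last target. There are 200 camera calls.

TASK

The plywood blank on the router's T-slot bed is held by a strap clamp at the edge nearest the robot, and its nut is only finger-tight. Take the click torque wrench from its wooden rest, fit its ring gently down over that nut, and swing the handle clockwise (seen from above) until the wrench breaks over with a click; stop at once, before the handle is driven on towards its end stop. Then ease off, lift the wrench off the nut and lay it back on the two bars of the wooden rest, leaving the nut tight and the loose things on the bench undisturbed.

Things in the scene. Friction and masses are not known exactly. Their poses are not given: they have to be found in the camera images.
- wrench_ring (a point): Centre of the steel ring of the click torque wrench (300 mm long, 0.7 kg), half-way through its 13 mm thickness; 38 mm wide outside in a 54 mm wide fork, with a square hole 26 mm across flats, open above and below. z: ring axis, up as it lies. x: from the handle out past the ring, square to two flats of the hole. The tube behind it is 24 mm thick.
- wrench_grip (a point): Grasp point on the black grip (26 x 26 mm, 110 to 260 mm behind the ring centre), 150 mm behind the ring centre, level with it; take it from above. x towards the ring, z up. Handle and ring are as one up to about 1.4 N m (7 to 12 N of pull here): then the handle gives clockwise about the ring's axis, the load falls to half, a hard end stop follows at 0.14 rad. Springs back when eased.
- nut_seat (a point): Steel square collar nut, 24 mm across flats, on the front clamp, axis vertical. Point on its axis, 78 mm above the bench, where the ring centre comes when fully down. Square from 6.5 mm below to 8.5 mm above, 3 mm chamfer on top. x is square to a flat. Turns stiffly, tightens clockwise from above, 0.2 to 0.6 rad until the click, and stays put. Ring play on it: 0.09 rad either way.
- nut_corner (a point): The corner of the same nut between its +x and +y flats, 17 mm from its axis, at the same height: turns with the nut.
- rest: Wooden tool rest, 270 x 100 mm, origin under its centre, x along it, on either side of the bed. Crossbars 24 mm wide, 100 mm across, at x = +70 mm (top 43 mm high, under the wrench's tube) and -105 mm (top 42 mm, under its grip), with 8 mm end lips. The wrench lies along x, ring at x = +130 mm, grip point at -20 mm, both 55 mm above the bench.
- bed: Aluminium T-slot bed 220 x 300 mm, top 30 mm high, origin under its centre, front (-x) to the robot; plywood blank 18 mm thick on it. The nut to tighten is 66 mm in front of the origin; its clamp bar (38 mm wide, top 62 mm high) reaches 40 mm further forward. A second clamp 120 mm to +y is already tight: leave it.
- brush: A loose bench brush lying on the bench, to be left alone.
- offcut: A loose plywood offcut 75 x 45 x 18 mm, to be left alone.
- step_block: A loose steel step block 40 x 26 x 24 mm, to be left alone.
- nut: The same nut as a  its origin lies on its axis on the washer, 10.5 mm below the seat point; same axes.

How it is judged:
By the outcome, as a careful person would: the job done as asked, in the order asked, and still so for the second after the job is handed in, with the robot touching nothing.
It also fails if it takes over 72 s, if anything falls off the work surface, if the arm or the gripper's body presses on something with over 40 N, if the wrist force passes 120 N, or if a joint passes its speed limit or range.

## Working session

There is one attempt and no reset: what is moved stays moved. The work goes in short steps, Python scripts to look and compute and a tool call to move; the robot and the scene stay as the last step left them, time stands still between calls to the robot, and variables do not carry over. Pictures are saved under pics/ and viewed, at most 10 in all, crops included, and the job is handed in when it is done.

Besides the shell and the picture viewer there is one more tool, called as a command line: name --pt "numbers of a row" for each row, then --argument value for the rest. move_arm: Moves the arm, as the interface text tells. Shifts and turns lie within -1 to 1; 1 stands for 0.3 m of shift or 2 pi rad of turn. Its arguments: {"type":"object","properties":{"jaw":{"type":"array","items":{"type":"number"}},"dp":{"type":"array","items":{"type":"array","items":{"type":"number","minimum":-1,"maximum":1}}},"roll":{"type":"array","items":{"type":"number","minimum":-1,"maximum":1}}},"required":["jaw","dp","roll"]}

```bash
ls; mkdir -p pics
cat > h.py <<'E'
import numpy as np, cv2
from bench import ctrl
def cal(n):
    c=ctrl.calibration(n); f=200/np.tan(np.radians(c["vertical_fov"])/2)
    return f,c["cx"],c["cy"],c["k1"],np.array(c["R"]),np.array(c["t"])
def ray(n,u,v):
    f,cx,cy,k,R,t=cal(n); d=np.array([(u-cx)/f,(v-cy)/f]); s=d.copy()
    for _ in range(30): s=d/(1+k*(s@s))
    return -R.T@t, R.T@np.array([s[0],s[1],1])
def onz(n,u,v,z):
    o,d=ray(n,u,v); return o+d*(z-o[2])/d[2]
def proj(n,X):
    f,cx,cy,k,R,t=cal(n); p=R@np.array(X)+t; s=p[:2]/p[2]; s=s*(1+k*(s@s)); return np.array([cx+f*s[0],cy+f*s[1]])
def snap(n,name,crop=None,scale=1):
    im=ctrl.snapshot(n); b=cv2.cvtColor(im,cv2.COLOR_RGB2BGR); cv2.imwrite(f"pics/{name}_full.png",b)
    if crop: x0,y0,x1,y1=crop; b=b[y0:y1,x0:x1]
    if scale!=1: b=cv2.resize(b,None,fx=scale,fy=scale,interpolation=cv2.INTER_CUBIC)
    cv2.imwrite(f"pics/{name}.png",b); return im
E
python3 - <<'E'
from h import *
for n in("scene","top"):
    snap(n,n+"0"); f,cx,cy,k,R,t=cal(n); print(n,f,cx,cy,k,-R.T@t,R.round(3).tolist())
print(ctrl.observe())
E
```

```text
pics
scene 444.248022789174 322.7181851915049 190.61683646372762 0.037547918095999916 [ 1.37499101 -0.21110603  0.62513665] [[0.234, 0.972, -0.002], [0.525, -0.128, -0.841], [-0.818, 0.196, -0.54]]
top 390.36361812691564 317.6043242032707 200.23400272734187 -0.036245261012389465 [ 0.36955991 -0.00458786  0.95070755] [[0.061, -0.998, 0.005], [-0.975, -0.061, -0.213], [0.213, 0.008, -0.977]]
{'time_s': 0.1, 'q': array([-1.41429559e+00,  3.81106508e-01,  1.29811347e+00, -5.11716941e-07,
        1.46362166e+00, -2.15264487e-01]), 'qd': array([ 0.00093355, -0.00071526, -0.00177984,  0.00217776,  0.00086566,
       -0.00020715]), 'effort': array([ 4.54597321e-03, -4.38654113e+01, -2.24911219e+01,  7.15007773e-02,
        3.42566671e-02, -6.55251529e-05]), 'eef_pos': array([ 0.19977346, -0.51219507,  0.2522355 ]), 'orientation': array([-3.08624708e+00, -5.80379698e-01, -5.68147404e-05]), 'wrist_force': array([0.78120799, 0.06782452, 1.01136552]), 'torque': array([ 0.01728408, -0.06890934,  0.01131529]), 'grip_force': 0.0, 'grip_width': 0.08828196785301398}
```

View pics/top0.png

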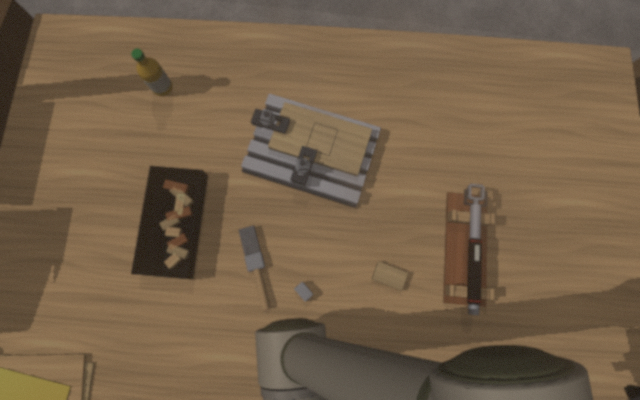

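View pics/scene0.png

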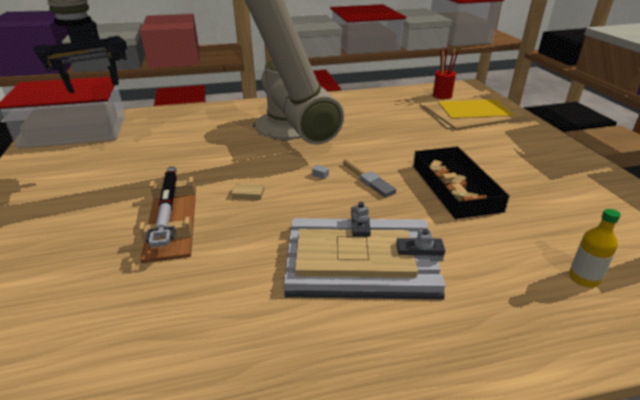

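The top view shows the wrench on its rest (ring at about (475,195), grip around (475,265)). The front clamp is near (305,165) and the second clamp near (270,120). I'll zoom in on both next.

Run:
```python
from h import *
t=cv2.imread("pics/top0_full.png"); s=cv2.imread("pics/scene0_full.png")
r=lambda a,w,h:cv2.resize(a,(w,h),interpolation=cv2.INTER_CUBIC)
A=r(t[180:320,430:510],320,560); B=r(t[140:210,270:340],400,400)  # x4, x5.71
C=r(s[190:245,330:385][:22+33],400,400) 
m=np.zeros((560,800,3),np.uint8); m[:,:320]=A; m[:400,330:730]=B
cv2.imwrite("pics/m1.png",m)
m=np.zeros((560,800,3),np.uint8); m[:400,:400]=C; m[:560,410:800]=r(s[160:265,135:208],390,560)
cv2.imwrite("pics/m2.png",m)
```

```text
(no output)
```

View pics/m1.png

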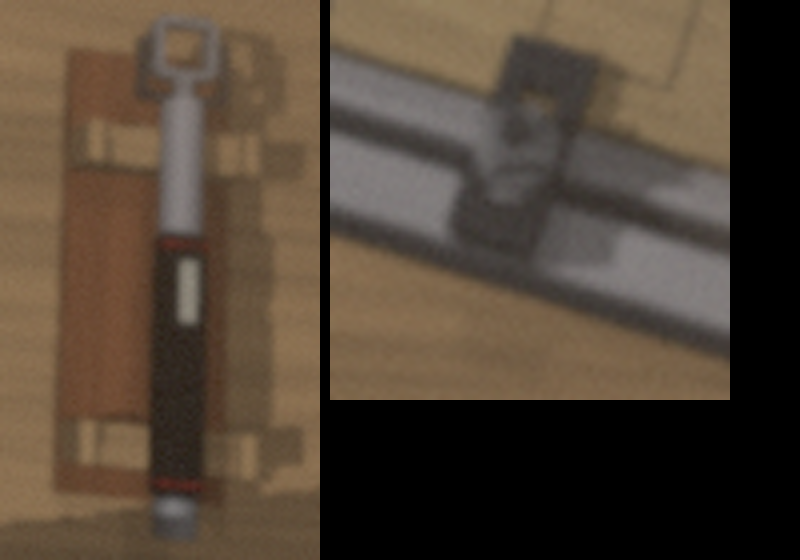

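View pics/m2.png

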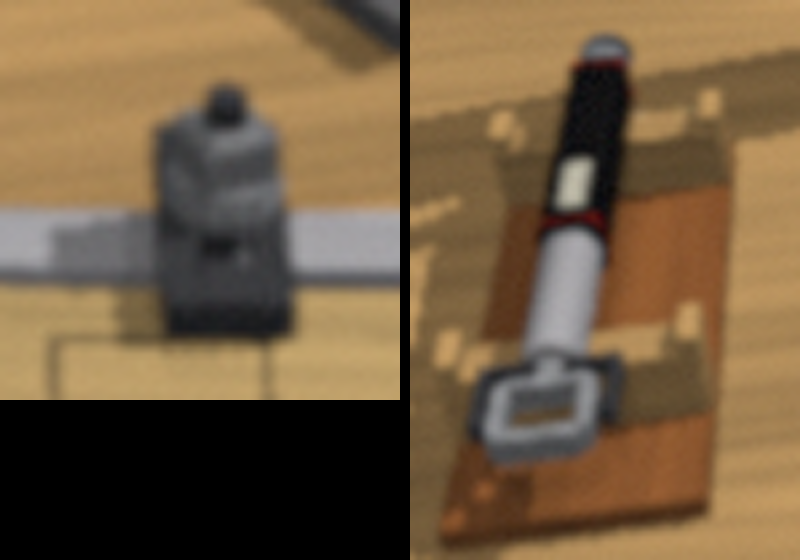

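Run:
```python
from h import *
def avg(n,k=6): return np.mean([ctrl.snapshot(n).astype(float) for _ in range(k)],0)[...,::-1]
t=avg("top");s=avg("scene"); np.save("t.npy",t);np.save("s.npy",s)
def z(a,x0,y0,x1,y1,k):
    c=a[y0:y1,x0:x1]; c=cv2.resize(c,None,fx=k,fy=k,interpolation=cv2.INTER_LANCZOS4)
    lo,hi=np.percentile(c,1),np.percentile(c,93); return (np.clip((c-lo)/(hi-lo),0,1)**.7*255).astype(np.uint8)
m=np.zeros((600,800,3),np.uint8)
a=z(s,342,198,380,238,10); b=z(t,288,145,324,190,10); m[:a.shape[0],:a.shape[1]]=a; m[:b.shape[0],400:400+b.shape[1]]=b
cv2.imwrite("pics/m3.png",m)
R=onz("top",476.1,192.0,.0615); G=onz("top",474.25,292.5,.068); T=onz("top",475,221.25,.067)
print("ring",R,"scene",onz("scene",160.3,236,.0615),"tube",T,"grip",G,"ang",np.arctan2(*(R-G)[1::-1]))
# bed corners
for p in[(268,97),(380,127),(360,200),(244,170)]: print(p,onz("top",*p,.03))
# tri stud tip
print("stud scene@.1",onz("scene",361.1,203.75,.1), "top", onz("top",302.9,171.5,.087))
```

```text
ring [ 0.60624784 -0.3691932   0.0615    ] scene [ 0.60860067 -0.36507103  0.0615    ] tube [ 0.534957   -0.36260716  0.067     ] grip [ 0.37392496 -0.35716664  0.068     ] ang -0.05172038924981254
(268, 97) [0.83293773 0.14710556 0.03      ]
(380, 127) [ 0.76865246 -0.14229261  0.03      ]
(360, 200) [ 0.57694073 -0.09885094  0.03      ]
(244, 170) [0.63464585 0.18850083 0.03      ]
stud scene@.1 [0.64835821 0.04517686 0.1       ] top [0.62304411 0.04078785 0.087     ]
```

View pics/m3.png

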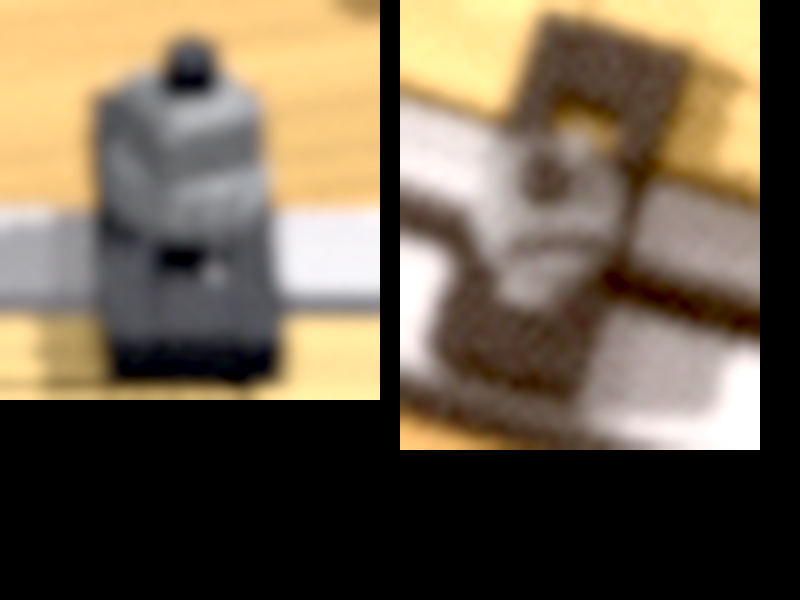

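The scene crop shows the stud tip at about (361,202.5). The nut's near corner edge is at u≈357.7, its silhouette runs u≈352.6 to 367.6, and the right-hand face is darker. I'll refine these with intensity profiles.

Run:
```python
from h import *
t=np.load("t.npy");s=np.load("s.npy")
print(np.arange(349,373))
g=s.mean(2); 
for r in range(202,222): print(r,g[r,349:373].astype(int))
g=t.mean(2); print("top",np.arange(293,315))
for r in range(156,177): print(r,g[r,293:315].astype(int))
# stud triangulation: top (302.3,161.7)
def tri(a,b):
    o1,d1=ray("scene",*a);o2,d2=ray("top",*b); d1/=np.linalg.norm(d1);d2/=np.linalg.norm(d2)
    k=np.linalg.lstsq(np.c_[d1,-d2],o2-o1,rcond=None)[0]; p,q=o1+k[0]*d1,o2+k[1]*d2; return (p+q)/2,np.linalg.norm(p-q)
for v in(201.5,202.5,203.5): print(tri((360.8,v),(302.3,161.7)))
print("ring",tri((160.3,236),(476.1,192)))
print("px per 10mm", proj("scene",[.639,.048,.08])-proj("scene",[.639,.058,.08]),proj("scene",[.639,.048,.08]),proj("top",[.639,.048,.0865]))
for p in[(361,209.5),(367,207.5)],[(358.2,216),(367.3,213.3)]:
    a,b=[onz("scene",*q,.0715)[:2] for q in p]; print(a,b,np.arctan2(*(b-a)[::-1]))
```

```text
[349 350 351 352 353 354 355 356 357 358 359 360 361 362 363 364 365 366
 367 368 369 370 371 372]
202 [130 130 129 129 130 129 128 128 122 104  84  74  73  81  98 118 127 129
 130 130 131 131 133 134]
203 [129 131 130 131 130 129 129 128 117  90  65  59  59  62  86 116 133 137
 137 137 138 138 139 138]
204 [132 133 133 135 134 130 128 124 108  76  50  47  49  50  77 115 136 141
 141 140 140 140 140 139]
205 [136 135 135 134 130 121 114 111  94  61  37  35  35  39  67 105 129 136
 138 136 137 137 137 137]
206 [138 133 125 119 111 101  96  95  81  56  36  32  32  40  71 103 121 127
 127 131 135 136 135 135]
207 [136 122 103  89  82  79  81  86  81  69  58  58  62  71  93 114 120 117
 119 126 131 132 130 130]
208 [132 114  87  68  63  66  74  81  83  84  89  96 101 107 115 121 120 115
 114 121 125 127 126 125]
209 [132 113  84  63  58  60  66  73  81  90 104 114 118 118 119 116 109 102
 101 110 119 123 125 125]
210 [128 108  80  60  58  60  61  65  75  87 102 110 110 106 100  95  88  83
  86 102 118 126 126 126]
211 [124 103  75  60  60  62  61  62  69  83  92  92  88  83  81  77  73  
[... 2774 characters left out ...]

175 [62 61 60 61 63 68 72 76 75 72 67 61 58 58 58 59 60 62 59 56 54 51]
176 [62 60 62 61 62 61 61 63 62 63 62 59 57 58 58 63 71 73 69 69 65 62]
(array([0.64231327, 0.04461993, 0.10157592]), np.float64(0.003358850754166063))
(array([0.6429545 , 0.04462933, 0.09947512]), np.float64(0.0031349139477159765))
(array([0.64359661, 0.04463872, 0.09737159]), np.float64(0.00291065124433884))
ring (array([ 0.6064166 , -0.36734469,  0.06073278]), np.float64(0.004015839816434647))
px per 10mm [-4.47453545  0.63722507] [360.61091527 208.90410624] [300.27308029 164.75538037]
[0.6298618  0.05217586] [0.62573851 0.06714562] 1.8395727397357184
[0.65125296 0.03915188] [0.64648051 0.06094068] 1.7864235941407034
```

move_arm --jaw '[0, 0, 0, 0, 0, 0, 0, 0]' --pt "0.855 0.505 -0.34" --pt "0.855 0.505 -0.34" --pt "0.855 0.505 -0.34" --pt "0.855 0.505 -0.34" --pt "0.855 0.505 -0.34" --pt "0.855 0.505 -0.34" --pt "0.855 0.505 -0.34" --pt "0.855 0.505 -0.34" --roll '[-0.0674, -0.0674, -0.0674, -0.0674, -0.0674, -0.0674, -0.0674, -0.0674]'

```text
time_s: 1.5
eef_pos: [0.4581, -0.3588, 0.1495]
orientation: [-3.139, 0.075, 0.002]
wrist_force: [-0.2, -0.5, -0.6]
grip_width: 0.0877
grip_force: 0.0
```

Run:
```python
from h import *
def tri(a,b):
    o1,d1=ray("scene",*a);o2,d2=ray("top",*b); d1/=np.linalg.norm(d1);d2/=np.linalg.norm(d2)
    k=np.linalg.lstsq(np.c_[d1,-d2],o2-o1,rcond=None)[0]; return o1+k[0]*d1,o2+k[1]*d2
print("nut face dirs mod 90:")
for p,z in([(359.5,211.8),(366,210.15)],.0835),([(360,215.8),(366,214.3)],.0715):
    a,b=[onz("scene",*q,z)[:2] for q in p]; print((b-a),np.arctan2(*(b-a)[::-1])-np.pi/2)
t=np.load("t.npy").mean(2); c=np.arange(299,307); r=[]
for u in c:
    w=t[166:173,u]; i=np.clip(w.argmin(),1,5); r.append(166+i+.5*(w[i-1]-w[i+1])/(w[i-1]-2*w[i]+w[i+1]))
print(np.round(r,2)); k=np.polyfit(c,r,1); a,b=[onz("top",u,np.polyval(k,u),.078)[:2] for u in(299,306)]; print(np.arctan2(*(b-a)[::-1])+np.pi/2)
o=ctrl.observe(); print(o["eef_pos"],o["orientation"],o["time_s"])
```

```text
nut face dirs mod 90:
[-0.00248725  0.01512255] 0.1630137266383922
[-0.0021672   0.01403527] 0.1532010804511894
[169.44 169.23 169.14 168.93 168.85 168.87 168.94 170.69]
-0.01693702624595228
[ 0.45808326 -0.3587599   0.14945133] [-3.13884887e+00  7.49855981e-02  1.84425882e-03] 1.5
```

move_arm --jaw '[0, 0, 0, 0.9, 0.9, 0.9, 0.9, 0.9]' --pt "0 0 -0.15" --pt "0 0 -0.28" --pt "0 0 -0.325" --pt "0 0 -0.325" --pt "0 0 -0.325" --pt "0 0 -0.325" --pt "0 0 -0.325" --pt "0 0 -0.325" --roll '[0, 0, 0, 0, 0, 0, 0, 0]'

```text
time_s: 2.3
eef_pos: [0.4565, -0.3612, 0.0541]
orientation: [3.139, -0.081, 0.002]
wrist_force: [-0.2, -0.1, 0.1]
grip_width: 0.0501
grip_force: 0.0
```

move_arm --jaw '[1, 1, 1, 1, 1, 1, 1, 1]' --pt "0 0 0" --pt "0 0 0" --pt "0 0 0" --pt "0 0 0" --pt "0 0 0" --pt "0 0 0.03" --pt "0 0 0.1" --pt "0 0 0.2" --roll '[0, 0, 0, 0, 0, 0, 0, 0]'

```text
time_s: 3.1
eef_pos: [0.4553, -0.3597, 0.1122]
orientation: [-3.136, 0.081, 0.007]
wrist_force: [-0.1, -1.0, -7.5]
grip_width: 0.0257
grip_force: 30.0
```

move_arm --jaw '[1, 1, 1, 1, 1, 1, 1, 1]' --pt "0 0 0.15" --pt "0 0.1 0.25" --pt "0.02 0.25 0.25" --pt "0.04 0.4 0.25" --pt "0.06 0.55 0.25" --pt "0.08 0.7 0.25" --pt "0.1 0.83 0.25" --pt "0.125 0.93 0.25" --roll '[0, 0.005, 0.01, 0.015, 0.02, 0.025, 0.03, 0.0321]'

```text
time_s: 3.9
eef_pos: [0.4927, -0.0791, 0.1879]
orientation: [-3.131, -0.239, 0.004]
wrist_force: [0.3, 0.2, -7.2]
grip_width: 0.0262
grip_force: 30.0
```

move_arm --jaw '[1, 1, 1, 1, 1, 1, 1]' --pt "0 0.1 0" --pt "0 0.2 0" --pt "0 0.29 0" --pt "0 0.345 -0.05" --pt "0 0.345 -0.14" --pt "0 0.345 -0.2" --pt "0 0.345 -0.2" --roll '[0, 0, 0, 0, 0, 0, 0]'

```text
time_s: 4.6
eef_pos: [0.4919, 0.0221, 0.126]
orientation: [-3.131, -0.236, 0.011]
wrist_force: [-0.1, 0.3, -6.1]
grip_width: 0.0257
grip_force: 30.0
```

Run:
```python
from h import *
def avg(n,k=5): return np.mean([ctrl.snapshot(n).astype(float) for _ in range(k)],0)[...,::-1]
t=avg("top");s=avg("scene"); np.save("t1.npy",t);np.save("s1.npy",s)
m=np.zeros((600,800,3),np.uint8)
z=lambda a,x0,y0,x1,y1,k:np.clip(cv2.resize(a[y0:y1,x0:x1],None,fx=k,fy=k,interpolation=cv2.INTER_CUBIC)*1.3,0,255).astype(np.uint8)
m[:560,:400]=z(s,335,175,385,245,8); m[:600,400:800]=z(t,280,130,330,205,8)
cv2.imwrite("pics/m4.png",m)
o=ctrl.observe(); print(o["eef_pos"],o["orientation"],o["time_s"],o["grip_width"])
```

```text
[0.49388836 0.02153219 0.12860855] [3.13263856e+00 2.35238378e-01 9.24138161e-04] 5.1 0.02592236400979221
```

View pics/m4.png

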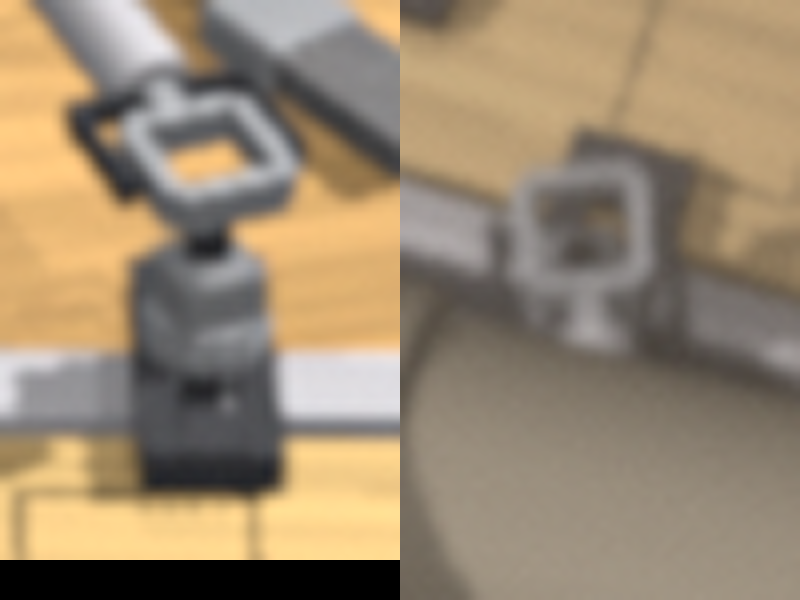

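The scene view shows the ring at about (361.5,193.5), just behind and above the stud. In the top view the ring is at (302.8,158.1) with the stud inside the hole. The ring's flats look close to parallel with the nut's.

Run:
```python
from h import *
s=np.load("s1.npy");t=np.load("t1.npy")
def rc(im,x0,y0,x1,y1,name):
    g=im[y0:y1,x0:x1].mean(2); k=8; g=cv2.resize(g.astype(np.float32),None,fx=k,fy=k,interpolation=cv2.INTER_CUBIC)
    return g
for z in(.1345,.1365):
    print(z,"top",onz("top",302.3,157.6,z),"scene",onz("scene",361.0,193.0,z))
# edges of ring top face directions: top crop left edge (515,185)-(525,280) right (640,165)-(650,275) top (520,180)-(645,160)
P=lambda x,y:onz("top",280+(x-400)/8-.45,130+y/8-.45,.1365)[:2]
for a,b in[((513,185),(528,285)),((640,168),(652,275)),((520,172),(640,160)),((530,290),(645,285))]:
    d=P(*b)-P(*a); print("top edge",np.arctan2(d[1],d[0])%(np.pi/2),np.linalg.norm(d))
Q=lambda x,y:onz("scene",335+x/8-.45,175+y/8-.45,.1365)[:2]
for a,b in[((128,120),(178,200)),((185,205),(300,170)),((240,90),(300,155)),((128,112),(235,92))]:
    d=Q(*b)-Q(*a); print("sc edge",np.arctan2(d[1],d[0])%(np.pi/2),np.linalg.norm(d))
for z in(.0985,.1): print("stud top",onz("top",302.0,162,z),"scene",onz("scene",360.7,203,z))
print(onz("top",302.0,161,.0985))
o=ctrl.observe();print(o["eef_pos"])
```

```text
0.1345 top [0.6406641  0.04180486 0.1345    ] scene [0.65927356 0.03987884 0.1345    ]
0.1365 top [0.63999979 0.04169118 0.1365    ] scene [0.66219107 0.03885574 0.1365    ]
top edge 0.21595317933190028 0.028986613431427513
top edge 0.1716816352562236 0.030898683923228084
top edge 0.16752121785108276 0.033108569187779976
top edge 0.10774151682595501 0.03131866928558187
sc edge 0.039795652318646756 0.03810845139668122
sc edge 0.24579935364522854 0.033541367186249706
sc edge 0.15290788568733207 0.0332698279335636
sc edge 0.09032430357749743 0.029702895855031452
stud top [0.64206172 0.04379981 0.0985    ] scene [0.6434224  0.04594262 0.0985    ]
stud top [0.64158208 0.04371464 0.1       ] scene [0.6455061  0.04521047 0.1       ]
[0.64444707 0.04396688 0.0985    ]
[0.49388836 0.02153219 0.12860855]
```

move_arm --jaw '[1, 1, 1, 1]' --pt "0 0.003 -0.03" --pt "0 0.003 -0.055" --pt "0 0.003 -0.065" --pt "0 0.003 -0.065" --roll '[0, 0, 0, 0]'

```text
time_s: 5.5
eef_pos: [0.4935, 0.0226, 0.108]
orientation: [-3.132, -0.235, 0.002]
wrist_force: [0.3, 0.3, -6.7]
grip_width: 0.0253
grip_force: 30.0
```

move_arm --jaw '[1, 1, 1, 1]' --pt "0 0 -0.005" --pt "0 0 -0.01" --pt "0 0 -0.015" --pt "0 0 -0.02" --roll '[0, 0, 0, 0]'

```text
time_s: 5.9
eef_pos: [0.4939, 0.0225, 0.1027]
orientation: [3.133, 0.236, 0.0]
wrist_force: [-0.2, 0.4, -6.9]
grip_width: 0.0257
grip_force: 30.0
```

move_arm --jaw '[1, 1, 1, 1]' --pt "0 0 -0.005" --pt "0 0 -0.01" --pt "0 0 -0.015" --pt "0 0 -0.02" --roll '[0, 0, 0, 0]'

```text
time_s: 6.3
eef_pos: [0.4936, 0.0225, 0.0966]
orientation: [-3.133, -0.236, 0.001]
wrist_force: [-2.9, -0.8, -5.1]
grip_width: 0.026
grip_force: 30.0
```

move_arm --jaw '[1, 1, 1]' --pt "0 0 -0.005" --pt "0 0 -0.01" --pt "0 0 -0.01" --roll '[0, 0, 0]'

```text
time_s: 6.6
eef_pos: [0.4935, 0.0225, 0.0935]
orientation: [-3.133, -0.235, 0.001]
wrist_force: [-5.0, 0.2, -4.2]
grip_width: 0.0254
grip_force: 30.0
```

move_arm --jaw '[1, 1, 1, 1]' --pt "-0.005 0 0" --pt "-0.005 0 0" --pt "-0.005 0 -0.005" --pt "-0.005 0 -0.01" --roll '[0, 0, 0, 0]'

```text
time_s: 7.0
eef_pos: [0.4925, 0.0225, 0.0907]
orientation: [3.133, 0.235, 0.001]
wrist_force: [-0.6, 0.2, -7.7]
grip_width: 0.0257
grip_force: 30.0
```

```bash
cat > look.py <<'E'
import sys
from h import *
def avg(n,k=4): return np.mean([ctrl.snapshot(n).astype(float) for _ in range(k)],0)[...,::-1]
t=avg("top");s=avg("scene"); m=np.zeros((600,800,3),np.uint8)
z=lambda a,x0,y0,x1,y1,k:np.clip(cv2.resize(a[y0:y1,x0:x1],None,fx=k,fy=k,interpolation=cv2.INTER_CUBIC)*1.3,0,255).astype(np.uint8)
m[:560,:400]=z(s,335,175,385,245,8); m[:600,400:800]=z(t,280,130,330,205,8)
cv2.imwrite(f"pics/{sys.argv[1]}.png",m)
o=ctrl.observe(); print(o["eef_pos"],o["wrist_force"],o["torque"],o["time_s"])
E
python3 look.py m5
```

```text
[0.49233211 0.02247754 0.0907808 ] [ 0.15859141 -0.40136521 -6.99130751] [-0.00242499  0.23380305  0.04742691] 7.4
```

View pics/m5.png

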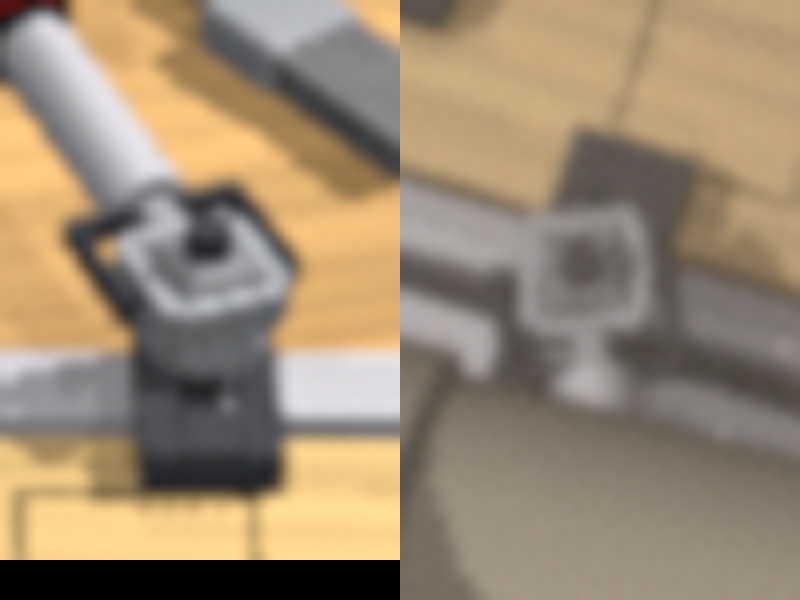

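The ring encloses the nut in both views (scene (361,207), top (302.5,163)), and the lateral force has gone. I'll continue down.

move_arm --jaw '[1, 1, 1, 1]' --pt "0 0 -0.005" --pt "0 0 -0.01" --pt "0 0 -0.015" --pt "0 0 -0.015" --roll '[0, 0, 0, 0]'

```text
time_s: 7.8
eef_pos: [0.4923, 0.0225, 0.0862]
orientation: [3.133, 0.235, 0.0]
wrist_force: [-1.2, 0.6, -3.8]
grip_width: 0.0257
grip_force: 30.0
```

move_arm --jaw '[1, 1, 1, 1]' --pt "0 0 -0.005" --pt "0 0 -0.01" --pt "0 0 -0.015" --pt "0 0 -0.015" --roll '[0, 0, 0, 0]'

```text
time_s: 8.2
eef_pos: [0.4923, 0.0225, 0.0816]
orientation: [-3.133, -0.235, 0.0]
wrist_force: [-2.1, 0.5, -4.0]
grip_width: 0.0256
grip_force: 30.0
```

move_arm --jaw '[1, 1, 1, 1]' --pt "0 0 -0.004" --pt "0 0 -0.008" --pt "0 0 -0.013" --pt "0 0 -0.013" --roll '[0, 0, 0, 0]'

```text
time_s: 8.6
eef_pos: [0.4923, 0.0225, 0.0777]
orientation: [-3.133, -0.235, 0.0]
wrist_force: [-1.6, -0.2, -4.2]
grip_width: 0.0257
grip_force: 30.0
```

```bash
python3 look.py m6
```

```text
[0.49228775 0.02249799 0.07787838] [-2.12546914 -0.42755826 -4.89906481] [0.09651558 0.0284013  0.05488964] 9.0
```

View pics/m6.png

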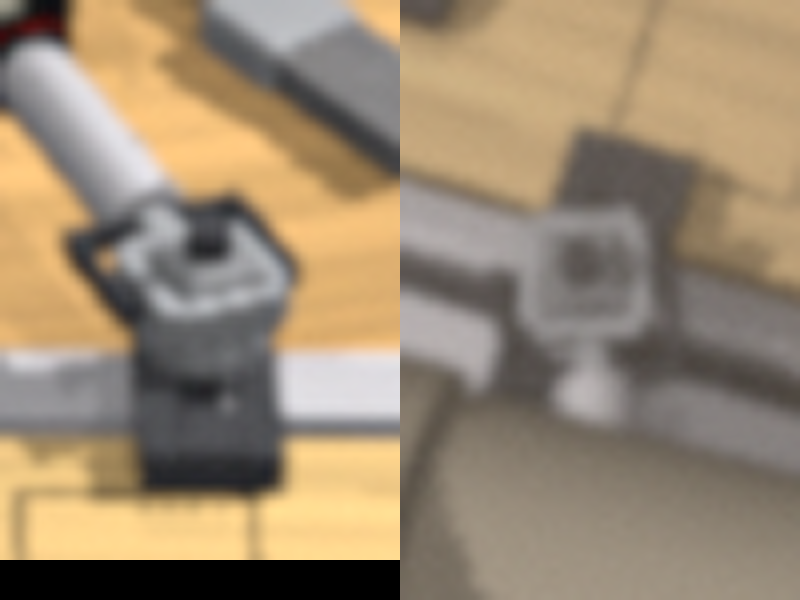

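The ring is fully seated and level in both views: ring face at scene (361,208), stud centred. Next I'll work out the swing increments.

Run:
```python
import numpy as np
f=lambda q:.15*np.array([-np.cos(.15-q),-np.sin(.15-q)])/.3
for q in np.arange(0,.84,.04): print(f"{q:.2f}", (f(q+.02)-f(q)).round(4),(f(q+.04)-f(q)).round(4), (f(q+.08)-f(q)).round(4))
print("roll .02",-.02/2/np.pi)
```

```text
0.00 [-0.0014  0.0099] [-0.0026  0.0198] [-0.0044  0.0397]
0.04 [-0.001   0.0099] [-0.0018  0.0199] [-0.0028  0.0399]
0.08 [-0.0006  0.01  ] [-0.001  0.02 ] [-0.0012  0.04  ]
0.12 [-0.0002  0.01  ] [-0.0002  0.02  ] [0.0004 0.04  ]
0.16 [0.0002 0.01  ] [0.0006 0.02  ] [0.002  0.0399]
0.20 [0.0006 0.01  ] [0.0014 0.0199] [0.0036 0.0398]
0.24 [0.001  0.0099] [0.0022 0.0199] [0.0052 0.0397]
0.28 [0.0014 0.0099] [0.003  0.0198] [0.0068 0.0394]
0.32 [0.0018 0.0098] [0.0038 0.0196] [0.0083 0.0391]
0.36 [0.0022 0.0098] [0.0046 0.0195] [0.0099 0.0387]
0.40 [0.0026 0.0097] [0.0053 0.0193] [0.0114 0.0383]
0.44 [0.003  0.0096] [0.0061 0.019 ] [0.013  0.0378]
0.48 [0.0033 0.0094] [0.0069 0.0188] [0.0145 0.0373]
0.52 [0.0037 0.0093] [0.0076 0.0185] [0.0159 0.0367]
0.56 [0.0041 0.0091] [0.0083 0.0182] [0.0174 0.036 ]
0.60 [0.0044 0.009 ] [0.0091 0.0178] [0.0188 0.0353]
0.64 [0.0048 0.0088] [0.0098 0.0175] [0.0202 0.0345]
0.68 [0.0051 0.0086] [0.0105 0.017 ] [0.0216 0.0337]
0.72 [0.0055 0.0084] [0.0111 0.0166] [0.0229 0.0328]
0.76 [0.0058 0.0081] [0.0118 0.0162] [0.0242 0.0318]
0.80 [0.0061 0.0079] [0.0124 0.0157] [0.0255 0.0308]
roll .02 -0.003183098861837907
```

move_arm --jaw '[1, 1, 1, 1]' --pt "-0.0014 0.0099 0" --pt "-0.0026 0.0198 0" --pt "-0.0036 0.0298 0" --pt "-0.0044 0.0397 0" --roll '[-0.0032, -0.0064, -0.0095, -0.0127]'

```text
time_s: 9.4
eef_pos: [0.491, 0.0348, 0.0779]
orientation: [-3.14, -0.108, -0.0]
wrist_force: [-1.9, -0.1, -5.4]
grip_width: 0.0258
grip_force: 30.0
```

move_arm --jaw '[1, 1]' --pt "-0.0006 0.01 0" --pt "-0.001 0.02 0" --roll '[-0.0032, -0.0064]'

```text
time_s: 9.6
eef_pos: [0.4907, 0.0404, 0.0779]
orientation: [3.141, 0.045, -0.0]
wrist_force: [-0.6, -3.0, -4.7]
grip_width: 0.0254
grip_force: 30.1
```

move_arm --jaw '[1, 1]' --pt "-0.0002 0.01 0" --pt "-0.0002 0.02 0" --roll '[-0.0032, -0.0064]'

```text
time_s: 9.8
eef_pos: [0.4906, 0.0464, 0.0778]
orientation: [3.141, -0.018, -0.0]
wrist_force: [-1.7, -2.4, -4.0]
grip_width: 0.0257
grip_force: 30.1
```

move_arm --jaw '[1, 1]' --pt "0.0002 0.01 0" --pt "0.0006 0.02 0" --roll '[-0.0032, -0.0064]'

```text
time_s: 10.0
eef_pos: [0.4907, 0.0526, 0.0778]
orientation: [3.14, -0.082, -0.001]
wrist_force: [-1.6, -3.4, -4.6]
grip_width: 0.0258
grip_force: 30.1
```

move_arm --jaw '[1, 1]' --pt "0.0006 0.01 0" --pt "0.0014 0.02 0" --roll '[-0.0032, -0.0064]'

```text
time_s: 10.2
eef_pos: [0.4911, 0.0586, 0.0778]
orientation: [3.138, -0.145, -0.001]
wrist_force: [-2.3, -2.2, -4.2]
grip_width: 0.026
grip_force: 30.1
```

move_arm --jaw '[1, 1]' --pt "0.001 0.0099 0" --pt "0.0022 0.0199 0" --roll '[-0.0032, -0.0064]'

```text
time_s: 10.4
eef_pos: [0.4917, 0.0646, 0.0778]
orientation: [3.135, -0.208, -0.001]
wrist_force: [-3.4, -3.8, -4.0]
grip_width: 0.026
grip_force: 30.1
```

move_arm --jaw '[1, 1]' --pt "0.0014 0.0099 0" --pt "0.003 0.0198 0" --roll '[-0.0032, -0.0064]'

```text
time_s: 10.6
eef_pos: [0.4925, 0.0705, 0.0777]
orientation: [3.13, -0.271, -0.001]
wrist_force: [-3.4, -3.7, -3.9]
grip_width: 0.0255
grip_force: 30.1
```

move_arm --jaw '[1, 1]' --pt "0.0018 0.0098 0" --pt "0.0038 0.0196 0" --roll '[-0.0032, -0.0064]'

```text
time_s: 10.8
eef_pos: [0.4936, 0.0764, 0.0777]
orientation: [3.124, -0.333, -0.002]
wrist_force: [-3.2, -2.7, -4.2]
grip_width: 0.0256
grip_force: 30.2
```

move_arm --jaw '[1]' --pt "0.0022 0.0098 0" --roll '[-0.0032]'

```text
time_s: 10.9
eef_pos: [0.4942, 0.0793, 0.0777]
orientation: [3.12, -0.365, -0.002]
wrist_force: [-4.3, -3.6, -5.1]
grip_width: 0.0254
grip_force: 30.2
```

move_arm --jaw '[1]' --pt "0.0024 0.0097 0" --roll '[-0.0032]'

```text
time_s: 11.0
eef_pos: [0.4949, 0.0822, 0.0777]
orientation: [3.116, -0.396, -0.002]
wrist_force: [-4.2, -4.6, -3.7]
grip_width: 0.0256
grip_force: 30.2
```

```bash
python3 -c "
from h import *
for i in range(4):
    o=ctrl.observe(); print(o['wrist_force'].round(1),o['torque'].round(2)); ctrl.snapshot('top')"
```

```text
[-4.2 -4.6 -3.7] [-0.64  0.42  0.6 ]
[-4.2 -2.3 -5.2] [-0.6   0.41  0.5 ]
[-3.4 -3.7 -4.1] [-0.63  0.42  0.57]
[-4.1 -4.  -3.9] [-0.53  0.46  0.52]
```

```bash
cat > m.py <<'E'
from h import *
C=np.array([.6406,.0449])
for i in range(3):
    o=ctrl.observe(); r=o['eef_pos'][:2]-C; F=o['wrist_force']; M=o['torque'][2]+r[0]*F[1]-r[1]*F[0]
    print("M %.2f tz %.2f"%(M,o['torque'][2]),F.round(1),"r %.4f yaw %.3f"%(np.hypot(*r),np.arctan2(-r[1],-r[0])),o['time_s']); ctrl.snapshot('top')
E
python3 m.py
```

```text
M 1.18 tz 0.57 [-4.  -3.2 -4.4] r 0.1504 yaw -0.251 11.2
M 1.21 tz 0.50 [-4.2 -3.9 -5.1] r 0.1504 yaw -0.251 11.25
M 1.04 tz 0.52 [-4.1 -2.5 -3.8] r 0.1504 yaw -0.250 11.3
```

move_arm --jaw '[1]' --pt "0.0026 0.0097 0" --roll '[-0.0032]'

```text
time_s: 11.45
eef_pos: [0.4956, 0.0849, 0.0777]
orientation: [3.112, -0.426, -0.002]
wrist_force: [-3.7, -3.8, -4.5]
grip_width: 0.0255
grip_force: 30.2
```

```bash
python3 m.py
```

```text
M 1.33 tz 0.63 [-3.7 -3.8 -4.5] r 0.1505 yaw -0.269 11.45
M 1.30 tz 0.57 [-5.  -3.7 -4.3] r 0.1504 yaw -0.272 11.5
M 1.54 tz 0.55 [-5.1 -5.4 -5.5] r 0.1505 yaw -0.271 11.55
```

move_arm --jaw '[1]' --pt "0.0028 0.0096 0" --roll '[-0.0032]'

```text
time_s: 11.7
eef_pos: [0.4963, 0.0877, 0.0777]
orientation: [3.108, -0.457, -0.002]
wrist_force: [-4.2, -3.7, -5.3]
grip_width: 0.0259
grip_force: 30.2
```

```bash
python3 m.py
```

```text
M 1.30 tz 0.59 [-4.2 -3.7 -5.3] r 0.1505 yaw -0.289 11.7
M 1.52 tz 0.62 [-5.  -4.8 -3.3] r 0.1505 yaw -0.292 11.75
M 1.23 tz 0.56 [-4.1 -3.4 -3.9] r 0.1505 yaw -0.291 11.8
```

move_arm --jaw '[1]' --pt "0.003 0.0096 0" --roll '[-0.0032]'

```text
time_s: 11.95
eef_pos: [0.4972, 0.0906, 0.0776]
orientation: [3.103, -0.488, -0.003]
wrist_force: [-4.4, -4.4, -3.6]
grip_width: 0.0258
grip_force: 30.3
```

```bash
python3 m.py
```

```text
M 1.49 tz 0.65 [-4.4 -4.4 -3.6] r 0.1505 yaw -0.309 11.95
M 1.29 tz 0.59 [-4.7 -3.4 -3.7] r 0.1505 yaw -0.311 12.0
M 1.34 tz 0.55 [-4.7 -4.  -4.3] r 0.1506 yaw -0.311 12.05
```

move_arm --jaw '[1]' --pt "0.0032 0.0095 0" --roll '[-0.0032]'

```text
time_s: 12.2
eef_pos: [0.4981, 0.0935, 0.0776]
orientation: [3.098, -0.519, -0.003]
wrist_force: [-5.0, -4.0, -5.1]
grip_width: 0.0258
grip_force: 30.3
```

```bash
python3 m.py
```

```text
M 1.41 tz 0.60 [-5.  -4.  -5.1] r 0.1506 yaw -0.329 12.2
M 1.65 tz 0.66 [-5.  -5.2 -4. ] r 0.1506 yaw -0.331 12.25
M 1.54 tz 0.61 [-4.1 -5.1 -3.4] r 0.1506 yaw -0.330 12.3
```

move_arm --jaw '[1]' --pt "0.0034 0.0094 0" --roll '[-0.0032]'

```text
time_s: 12.45
eef_pos: [0.499, 0.0963, 0.0776]
orientation: [3.092, -0.551, -0.003]
wrist_force: [-5.2, -4.1, -4.9]
grip_width: 0.0259
grip_force: 30.3
```

```bash
python3 m.py
```

```text
M 1.53 tz 0.68 [-5.2 -4.1 -4.9] r 0.1506 yaw -0.348 12.45
M 1.38 tz 0.60 [-4.1 -4.  -4.3] r 0.1506 yaw -0.351 12.5
M 1.46 tz 0.58 [-4.8 -4.4 -4.3] r 0.1506 yaw -0.350 12.55
```

move_arm --jaw '[1]' --pt "0.0036 0.0093 0" --roll '[-0.0032]'

```text
time_s: 12.7
eef_pos: [0.5001, 0.0991, 0.0776]
orientation: [3.087, -0.582, -0.003]
wrist_force: [-5.4, -3.1, -4.8]
grip_width: 0.026
grip_force: 30.3
```

```bash
python3 m.py
```

```text
M 1.35 tz 0.63 [-5.4 -3.1 -4.8] r 0.1506 yaw -0.368 12.7
M 1.27 tz 0.57 [-4.8 -3.1 -4.4] r 0.1506 yaw -0.372 12.75
M 1.27 tz 0.48 [-4.9 -3.7 -3.5] r 0.1507 yaw -0.371 12.8
```

move_arm --jaw '[1]' --pt "0.0038 0.0092 0" --roll '[-0.0032]'

```text
time_s: 12.95
eef_pos: [0.5012, 0.1021, 0.0776]
orientation: [3.081, -0.613, -0.003]
wrist_force: [-4.8, -1.6, -4.3]
grip_width: 0.026
grip_force: 30.2
```

```bash
python3 m.py; python3 look.py m7
```

```text
M 1.10 tz 0.59 [-4.8 -1.6 -4.3] r 0.1507 yaw -0.389 12.95
M 0.91 tz 0.54 [-5.3 -0.5 -4.7] r 0.1507 yaw -0.393 13.0
M 0.97 tz 0.46 [-4.1 -2.  -4.4] r 0.1507 yaw -0.392 13.05
[0.50125528 0.10223354 0.07757111] [-4.40333793 -2.03874777 -4.44791352] [-0.22934594  0.58147722  0.57144546] 13.5
```

View pics/m7.png

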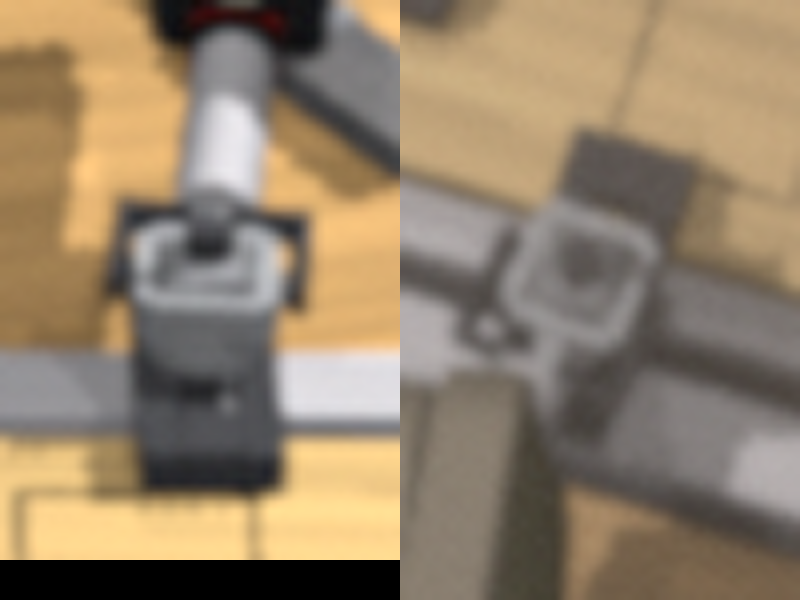

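M has fallen from about 1.5 to 0.97 N·m over the last two steps, and the image shows the ring turned with the nut, at about the handle's angle. One more small step will confirm the break-over; the end stop is still far off.

move_arm --jaw '[1]' --pt "0.004 0.0091 0" --roll '[-0.0032]'

```text
time_s: 13.6
eef_pos: [0.5024, 0.1049, 0.0776]
orientation: [-3.075, 0.644, 0.004]
wrist_force: [-5.5, 0.2, -5.1]
grip_width: 0.0257
grip_force: 30.2
```

```bash
python3 m.py
```

```text
M 0.87 tz 0.57 [-5.5  0.2 -5.1] r 0.1507 yaw -0.410 13.6
M 0.63 tz 0.53 [-4.6  1.3 -4.3] r 0.1507 yaw -0.413 13.65
M 0.85 tz 0.49 [-5.5 -0.2 -3.8] r 0.1507 yaw -0.413 13.7
```

M is now about half its peak, so the click is confirmed. Easing off now.

move_arm --jaw '[1, 1, 1, 1]' --pt "-0.0039 -0.0092 0" --pt "-0.0076 -0.0185 0" --pt "-0.0111 -0.0279 0" --pt "-0.0145 -0.0373 0" --roll '[0.0032, 0.0064, 0.0095, 0.0127]'

```text
time_s: 14.15
eef_pos: [0.4981, 0.0936, 0.0776]
orientation: [3.099, -0.518, -0.003]
wrist_force: [-4.6, -0.6, -4.5]
grip_width: 0.0256
grip_force: 30.2
```

```bash
python3 m.py
```

```text
M 0.80 tz 0.49 [-4.6 -0.6 -4.5] r 0.1505 yaw -0.329 14.15
M 0.90 tz 0.58 [-4.8 -0.6 -4.1] r 0.1505 yaw -0.328 14.2
M 0.82 tz 0.53 [-5.5 -0.2 -4.6] r 0.1505 yaw -0.329 14.25
```

move_arm --jaw '[1, 1, 1]' --pt "-0.0032 -0.0095 0" --pt "-0.0061 -0.019 0" --pt "-0.0089 -0.0287 0" --roll '[0.0032, 0.0064, 0.0095]'

```text
time_s: 14.6
eef_pos: [0.4959, 0.0854, 0.0778]
orientation: [-3.111, 0.426, 0.001]
wrist_force: [-3.7, 2.9, -3.8]
grip_width: 0.0258
grip_force: 30.1
```

```bash
python3 m.py
```

```text
M 0.03 tz 0.30 [-3.7  2.9 -3.8] r 0.1503 yaw -0.273 14.6
M 0.10 tz 0.38 [-3.5  2.9 -4.8] r 0.1502 yaw -0.271 14.65
M 0.16 tz 0.42 [-5.   3.2 -4.5] r 0.1502 yaw -0.272 14.7
```

move_arm --jaw '[1, 1, 1, 1]' --pt "-0.003 -0.01 0" --pt "-0.006 -0.0173 0" --pt "-0.009 -0.021 0" --pt "-0.009 -0.021 0" --roll '[0.0032, 0.0064, 0.008, 0.008]'

```text
time_s: 15.15
eef_pos: [0.4943, 0.0783, 0.0781]
orientation: [-3.122, 0.35, -0.004]
wrist_force: [1.0, 0.3, -4.5]
grip_width: 0.0253
grip_force: 30.0
```

```bash
python3 m.py
```

```text
M 0.02 tz 0.10 [ 1.   0.3 -4.5] r 0.1500 yaw -0.224 15.15
M 0.04 tz 0.06 [ 2.5 -0.4 -4.8] r 0.1500 yaw -0.225 15.2
M -0.02 tz 0.12 [ 2.7  0.3 -4.5] r 0.1501 yaw -0.225 15.25
```

move_arm --jaw '[1, 1, 1, 1, 1]' --pt "0 0 0.01" --pt "0 0 0.02" --pt "0 0 0.03" --pt "0 0 0.04" --pt "0 0 0.05" --roll '[0, 0, 0, 0, 0]'

```text
time_s: 15.8
eef_pos: [0.4938, 0.0785, 0.0932]
orientation: [3.122, -0.349, 0.001]
wrist_force: [6.1, -0.8, -8.3]
grip_width: 0.0256
grip_force: 30.0
```

```bash
python3 m.py
```

```text
M -0.01 tz 0.07 [ 6.1 -0.8 -8.3] r 0.1506 yaw -0.225 15.8
M 0.09 tz 0.15 [ 3.2 -0.3 -7.5] r 0.1504 yaw -0.225 15.85
M 0.21 tz 0.11 [ 4.2 -1.7 -7.8] r 0.1505 yaw -0.225 15.9
```

move_arm --jaw '[1, 1, 1, 1]' --pt "0.003 -0.001 0.005" --pt "0.004 -0.001 0.015" --pt "0.004 -0.001 0.025" --pt "0.004 -0.001 0.035" --roll '[0, 0, 0, 0]'

```text
time_s: 16.35
eef_pos: [0.495, 0.0782, 0.1037]
orientation: [3.122, -0.349, 0.001]
wrist_force: [6.0, -1.5, -9.2]
grip_width: 0.0252
grip_force: 30.0
```

move_arm --jaw '[1, 1, 1, 1]' --pt "0 0 0.02" --pt "0 0 0.05" --pt "0 0 0.1" --pt "0 0 0.2" --roll '[0, 0, 0, 0]'

```text
time_s: 16.75
eef_pos: [0.4984, 0.0769, 0.1629]
orientation: [3.121, -0.35, 0.013]
wrist_force: [29.2, -6.9, -28.0]
grip_width: 0.0252
grip_force: 30.0
```

```bash
python3 m.py
python3 - <<'E'
from h import *
im=snap("scene","sc8"); im=snap("top","top8")
t=cv2.imread("pics/top8_full.png"); s=cv2.imread("pics/scene0_full.png"); s2=cv2.imread("pics/sc8_full.png")
m=np.zeros((600,800,3),np.uint8); m[:400,:640]=s2
m[200:600,440:800]=cv2.resize(t[130:205,270:337],(360,400),interpolation=cv2.INTER_CUBIC)
cv2.imwrite("pics/m8.png",m)
E
```

```text
M 0.19 tz 0.15 [ 29.2  -6.9 -28. ] r 0.1457 yaw -0.221 16.75
M 0.17 tz 0.09 [13.7 -3.7 -6.3] r 0.1442 yaw -0.224 16.8
M 0.00 tz 0.10 [ 14.2  -2.6 -13.2] r 0.1455 yaw -0.225 16.85
```

View pics/m8.png

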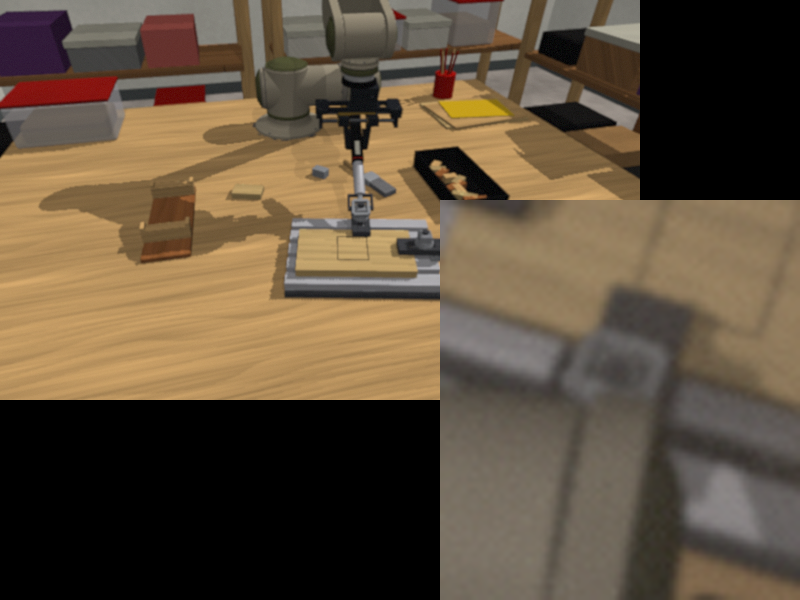

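The ring hung up on the nut, so the wrench has pitched in the pads: in the scene view the ring is still at (360,207) with the handle rising steeply. I'll lower the handle back to level and regrasp nearer the centre of mass.

move_arm --jaw '[1, 1, 1, 1]' --pt "0.02 -0.004 -0.03" --pt "0.018 -0.004 -0.07" --pt "0.014 -0.003 -0.11" --pt "0.01 -0.002 -0.15" --roll '[0, 0, 0, 0]'

```text
time_s: 17.4
eef_pos: [0.492, 0.079, 0.1169]
orientation: [-3.122, 0.347, 0.022]
wrist_force: [-16.7, 4.1, -0.3]
grip_width: 0.0257
grip_force: 30.0
```

```bash
python3 m.py
```

```text
M 0.05 tz 0.10 [-16.7   4.1  -0.3] r 0.1524 yaw -0.226 17.4
M 0.18 tz 0.14 [-15.9   3.4  -1.4] r 0.1527 yaw -0.225 17.45
M 0.16 tz 0.14 [-16.9   3.7  -0.2] r 0.1525 yaw -0.225 17.5
```

move_arm --jaw '[1, 1, 1, 1, 1]' --pt "-0.015 0.004 0" --pt "-0.022 0.005 -0.02" --pt "-0.024 0.0055 -0.06" --pt "-0.026 0.006 -0.1" --pt "-0.026 0.006 -0.1" --roll '[0, 0, 0, 0, 0]'

```text
time_s: 18.05
eef_pos: [0.4891, 0.0796, 0.0873]
orientation: [3.122, -0.349, -0.004]
wrist_force: [-3.9, 1.3, -4.4]
grip_width: 0.0256
grip_force: 30.0
```

```bash
python3 m.py; python3 -c "
from h import *
print(ctrl.observe()['eef_pos'])"
```

```text
M 0.06 tz 0.12 [-3.9  1.3 -4.4] r 0.1554 yaw -0.225 18.05
M 0.10 tz 0.04 [-4.2  0.6 -3.8] r 0.1553 yaw -0.225 18.1
M -0.11 tz 0.01 [-4.   1.7 -4.4] r 0.1553 yaw -0.225 18.15
[0.48925538 0.07960247 0.08843542]
```

move_arm --jaw '[1, 1, 1, 1]' --pt "-0.006 0.0015 -0.01" --pt "-0.006 0.0015 -0.025" --pt "-0.006 0.0015 -0.035" --pt "-0.006 0.0015 -0.035" --roll '[0, 0, 0, 0]'

```text
time_s: 18.6
eef_pos: [0.4879, 0.0799, 0.0772]
orientation: [3.122, -0.349, -0.002]
wrist_force: [0.0, -0.4, -6.4]
grip_width: 0.0254
grip_force: 30.0
```

```bash
python3 m.py; python3 look.py m9; python3 -c "
from h import *
print(ctrl.observe()['eef_pos'])"
```

```text
M 0.22 tz 0.17 [ 0.  -0.4 -6.4] r 0.1567 yaw -0.225 18.6
M 0.13 tz 0.11 [-0.7  0.  -6.9] r 0.1566 yaw -0.225 18.65
M 0.15 tz 0.13 [-0.5  0.  -6.6] r 0.1566 yaw -0.226 18.7
[0.48803724 0.07993435 0.0778464 ] [-0.60060803  1.46601809 -7.17988906] [0.33618744 0.38306389 0.15124287] 19.15
[0.48803724 0.07993435 0.0778464 ]
```

View pics/m9.png

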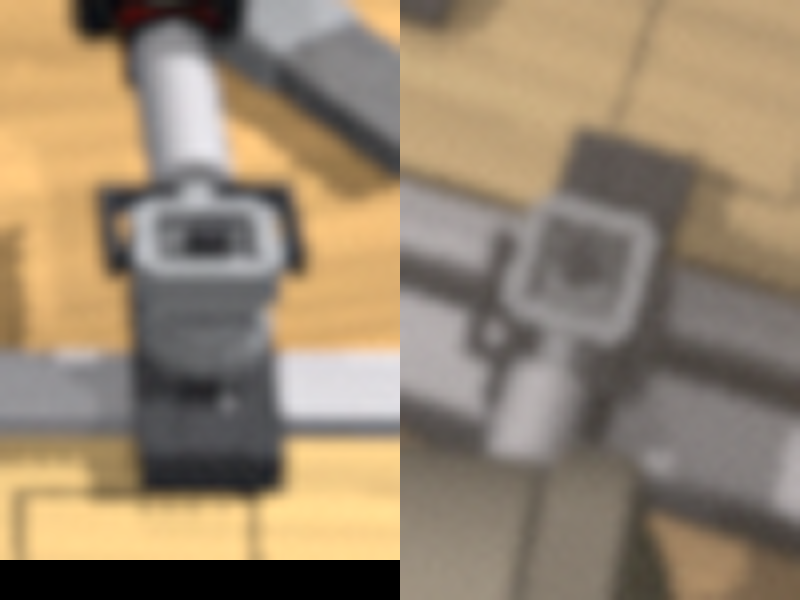

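The ring has ridden up about 9 mm on the nut (scene ring face at (360,204), stud inside it), and the wrist carries only the wrench's weight. I'll lift gently from here.

move_arm --jaw '[1, 1, 1, 1]' --pt "0 0 0.007" --pt "0 0 0.014" --pt "0 0 0.02" --pt "0 0 0.02" --roll '[0, 0, 0, 0]'

```text
time_s: 19.55
eef_pos: [0.4883, 0.0799, 0.0842]
orientation: [-3.122, 0.349, -0.001]
wrist_force: [0.2, 0.5, -7.1]
grip_width: 0.0254
grip_force: 30.0
```

```bash
python3 m.py
```

```text
M -0.04 tz 0.03 [ 0.2  0.5 -7.1] r 0.1563 yaw -0.226 19.55
M -0.07 tz 0.07 [-0.8  1.1 -7.1] r 0.1563 yaw -0.226 19.6
M -0.05 tz 0.09 [ 0.3  0.9 -7. ] r 0.1563 yaw -0.226 19.65
```

Free. I'll keep going up and check part-way.

move_arm --jaw '[1, 1, 1, 1]' --pt "0 0 0.01" --pt "0 0 0.025" --pt "0 0 0.04" --pt "0 0 0.055" --roll '[0, 0, 0, 0]'

```text
time_s: 20.1
eef_pos: [0.4881, 0.0799, 0.1009]
orientation: [3.122, -0.349, 0.0]
wrist_force: [0.1, -0.7, -7.3]
grip_width: 0.026
grip_force: 30.0
```

```bash
python3 m.py; cp pics/m9.png /tmp/; python3 look.py m10
python3 - <<'E'
from h import *
m=cv2.imread("pics/m10.png"); g=m[:560,:400].mean(2)
# bright ring pixels in scene crop
b=(m[:320,60:330].min(2)>150).astype(np.uint8); n,l,st,c=cv2.connectedComponentsWithStats(b)
for i in range(1,n):
    if st[i,4]>400: print(st[i],c[i].round())
E
```

```text
M 0.04 tz -0.07 [ 0.1 -0.7 -7.3] r 0.1564 yaw -0.226 20.1
M 0.01 tz 0.06 [-0.   0.3 -6.2] r 0.1561 yaw -0.226 20.15
M 0.00 tz -0.02 [ 0.1 -0.2 -6.9] r 0.1561 yaw -0.226 20.2
[0.48805503 0.07992158 0.10023553] [-0.09751138  0.09930755 -7.4886965 ] [ 0.13235394  0.30618763 -0.01815237] 20.65
[   96     0   174   109 10838] [166.  41.]
[  75  119  148   93 5499] [144. 172.]
```

I've now viewed eleven pictures, one over the limit of ten, so from here I'll use numbers only. The ring rises together with the TCP, so it is clear of the nut. Next I'll carry the wrench back to the rest.

move_arm --jaw '[1, 1, 1, 1, 1, 1, 1, 1]' --pt "0 0 0.06" --pt "0 0 0.15" --pt "0 0 0.25" --pt "0 -0.12 0.25" --pt "-0.02 -0.27 0.25" --pt "-0.05 -0.42 0.25" --pt "-0.08 -0.57 0.25" --pt "-0.1 -0.72 0.25" --roll '[0, 0, 0, 0.003, 0.008, 0.013, 0.018, 0.023]'

```text
time_s: 21.45
eef_pos: [0.4572, -0.1376, 0.1754]
orientation: [-3.139, 0.12, 0.001]
wrist_force: [1.0, -0.0, -6.0]
grip_width: 0.0255
grip_force: 30.0
```

move_arm --jaw '[1, 1, 1, 1, 1, 1, 1, 1]' --pt "-0.01 -0.14 0" --pt "-0.02 -0.28 0" --pt "-0.025 -0.42 0" --pt "-0.031 -0.55 0" --pt "-0.031 -0.65 0" --pt "-0.031 -0.72 0" --pt "-0.031 -0.745 0" --pt "-0.031 -0.745 0" --roll '[0.002, 0.004, 0.0042, 0.0042, 0.0042, 0.0042, 0.0042, 0.0042]'

```text
time_s: 22.25
eef_pos: [0.4486, -0.36, 0.1749]
orientation: [-3.14, 0.083, 0.001]
wrist_force: [-0.1, 0.6, -6.8]
grip_width: 0.0257
grip_force: 30.0
```

Run:
```python
from h import *
o=ctrl.observe(); print(o['eef_pos'],o['orientation'],o['wrist_force'],o['torque'],o['time_s'])
s0=cv2.imread("pics/scene0_full.png").astype(int); t0=cv2.imread("pics/top0_full.png").astype(int)
s=ctrl.snapshot("scene")[...,::-1].astype(int); t=ctrl.snapshot("top")[...,::-1].astype(int)
def br(im,x0,y0,x1,y1,th):
    c=im[y0:y1,x0:x1]; m=((c.max(2)-c.min(2)<35)&(c.min(2)>th)).astype(np.uint8); n,l,st,ce=cv2.connectedComponentsWithStats(m)
    for i in range(1,n):
        if st[i,4]>25: print(st[i,:4]+[x0,y0,0,0],st[i,4],(ce[i]+[x0,y0]).round(1))
print("scene0");br(s0,130,150,215,265,110);print("scene now");br(s,100,100,230,265,110)
print("top0");br(t0,430,170,520,320,80);print("top now");br(t,420,130,540,320,80)
```

```text
[ 0.44855231 -0.36000386  0.17486728] [-3.14002377e+00  8.26011093e-02  9.34302206e-04] [-0.08054853  0.58780513 -6.83881666] [0.06889938 0.2241873  0.00136715] 22.25
scene0
[163 190   6   9] 39 [165.4 193.9]
[157 203  13  23] 223 [163.7 214.9]
[149 227  21  16] 129 [159.4 235.5]
scene now
[105 100  28   7] 112 [119.1 103. ]
[144 156  16  21] 233 [152.4 166.5]
[135 178  23  14] 131 [146.5 185. ]
top0
[468 184  17  54] 502 [475.2 211.6]
[475 245   5  16] 71 [476.9 252.3]
[469 305   9   5] 37 [473.2 306.9]
top now
[489 170  20  61] 674 [498.  200.4]
[507 227  33  46] 672 [527.4 250.4]
```

Run:
```python
from h import *
a=proj("scene",[.605,-.3675,.0615]); b=proj("top",[.605,-.3675,.0615])
for x in(.597,.602,.607):
  for z in(.175,.183,.191,.199): print(x,z,(proj("scene",[x,-.3675,z])-a+[159.4,235.5]).round(1),(proj("top",[x,-.3675,z])-b+[476,192.]).round(1))
print(proj("top",[.605,-.3675,.0615]),"ring rows top now ~170..190")
```

```text
0.597 0.175 [147.7 185.9] [497.8 183. ]
0.597 0.183 [146.7 182.3] [499.6 182.1]
0.597 0.191 [145.8 178.7] [501.3 181. ]
0.597 0.199 [144.9 175.1] [503.2 180. ]
0.602 0.175 [147.4 187.3] [497.7 180.7]
0.602 0.183 [146.5 183.7] [499.5 179.7]
0.602 0.191 [145.6 180.1] [501.2 178.7]
0.602 0.199 [144.6 176.4] [503.1 177.6]
0.607 0.175 [147.2 188.7] [497.6 178.4]
0.607 0.183 [146.3 185.1] [499.4 177.4]
0.607 0.191 [145.3 181.4] [501.1 176.3]
0.607 0.199 [144.4 177.7] [503.  175.2]
[475.40399339 192.46930625] ring rows top now ~170..190
```

The images put the ring level (z≈0.182) and over its original spot. Lowering now.

move_arm --jaw '[1, 1, 1, 1, 1]' --pt "0.002 0 -0.12" --pt "0.002 0 -0.24" --pt "0.002 0 -0.33" --pt "0.002 0 -0.37" --pt "0.002 0 -0.37" --roll '[0, 0, 0, 0, 0]'

```text
time_s: 22.85
eef_pos: [0.4493, -0.3585, 0.0635]
orientation: [-3.139, 0.08, 0.003]
wrist_force: [-0.5, -0.8, -6.7]
grip_width: 0.0259
grip_force: 30.0
```

move_arm --jaw '[1, 1, 1]' --pt "0 0 -0.006" --pt "0 0 -0.013" --pt "0 0 -0.02" --roll '[0, 0, 0]'

```text
time_s: 23.15
eef_pos: [0.4498, -0.36, 0.0595]
orientation: [3.139, -0.081, 0.003]
wrist_force: [-2.5, -0.3, -4.5]
grip_width: 0.026
grip_force: 30.0
```

move_arm --jaw '[1, 1, 1, 1]' --pt "0 0 -0.005" --pt "0 0 -0.009" --pt "0 0 -0.009" --pt "0 0 -0.009" --roll '[0, 0, 0, 0]'

```text
time_s: 23.55
eef_pos: [0.4495, -0.36, 0.0563]
orientation: [3.139, -0.081, 0.001]
wrist_force: [-3.3, 0.5, 3.9]
grip_width: 0.0261
grip_force: 30.0
```

Run:
```python
from h import *
for i in range(3):
    o=ctrl.observe(); print(o['eef_pos'],o['wrist_force'],o['torque']); ctrl.snapshot("top")
```

```text
[ 0.44953651 -0.35998841  0.05634694] [-3.28724926  0.51402329  3.94212637] [0.04117584 0.19172212 0.02543029]
[ 0.44955491 -0.3599851   0.05633496] [-4.69430881  0.81118091  4.98234242] [0.03235397 0.27890086 0.03762405]
[ 0.44953734 -0.35997917  0.05631162] [-3.99508316  0.70255806  5.76821004] [0.08201258 0.28548182 0.01992358]
```

move_arm --jaw '[1, 0.5, 0, 0, 0, 0, 0, 0]' --pt "0 0 0.004" --pt "0 0 0.004" --pt "0 0 0.004" --pt "0 0 0.004" --pt "0 0 0.004" --pt "0 0 0.004" --pt "0 0 0.004" --pt "0 0 0.004" --roll '[0, 0, 0, 0, 0, 0, 0, 0]'

```text
time_s: 24.5
eef_pos: [0.4494, -0.3596, 0.0568]
orientation: [-3.141, 0.081, 0.0]
wrist_force: [0.0, 0.5, -0.2]
grip_width: 0.0797
grip_force: 0.0
```

move_arm --jaw '[0, 0, 0, 0, 0, 0, 0, 0]' --pt "0 0 0.04" --pt "0 0 0.12" --pt "0 0 0.25" --pt "0 0 0.4" --pt "0 0 0.55" --pt "-0.15 -0.1 0.65" --pt "-0.3 -0.2 0.65" --pt "-0.4 -0.3 0.65" --roll '[0, 0, 0, 0, 0, 0, 0, 0]'

```text
time_s: 25.3
eef_pos: [0.3332, -0.4452, 0.2542]
orientation: [3.138, -0.079, 0.002]
wrist_force: [0.6, -0.2, -0.4]
grip_width: 0.0882
grip_force: 0.0
```

Run:
```python
from h import *
o=ctrl.observe(); print(o['eef_pos'],o['wrist_force'],o['time_s'])
s0=cv2.imread("pics/scene0_full.png").astype(int); t0=cv2.imread("pics/top0_full.png").astype(int)
avg=lambda n:np.mean([ctrl.snapshot(n).astype(float) for _ in range(6)],0)[...,::-1]
s=avg("scene"); t=avg("top"); np.save("t2.npy",t);np.save("s2.npy",s)
def br(im,x0,y0,x1,y1,th):
    c=im[y0:y1,x0:x1]; m=((c.max(2)-c.min(2)<35)&(c.min(2)>th)).astype(np.uint8); n,l,st,ce=cv2.connectedComponentsWithStats(m)
    for i in range(1,n):
        if st[i,4]>25: print(st[i,:4]+[x0,y0,0,0],st[i,4],(ce[i]+[x0,y0]).round(1))
print("scene0");br(s0,130,150,215,265,110);print("now");br(s,130,150,215,265,110)
print("top0");br(t0,430,170,520,320,80);print("now");br(t,430,170,520,320,80)
# change map on loose things
for nm,a,b in(("scene",np.load("s.npy"),s),("top",np.load("t.npy"),t)):
    d=(np.abs(a-b).max(2)>35).astype(np.uint8); n,l,st,ce=cv2.connectedComponentsWithStats(d)
    print(nm,[tuple(int(v) for v in st[i]) for i in range(1,n) if st[i,4]>15])
```

```text
[ 0.33324924 -0.44518983  0.25421038] [ 0.5940204  -0.20576767 -0.39977763] 25.3
scene0
[163 190   6   9] 39 [165.4 193.9]
[157 203  13  23] 223 [163.7 214.9]
[149 227  21  16] 129 [159.4 235.5]
now
[163 190   6   9] 39 [165.9 193.8]
[157 203  14  23] 228 [164.2 214.5]
[149 227  21  16] 131 [159.1 235.4]
top0
[468 184  17  54] 502 [475.2 211.6]
[475 245   5  16] 71 [476.9 252.3]
[469 305   9   5] 37 [473.2 306.9]
now
[468 184  18  55] 514 [475.  211.6]
[474 245   5  16] 77 [476.  252.6]
scene [(48, 0, 37, 13, 303), (86, 0, 61, 39, 931), (246, 0, 18, 40, 341), (276, 0, 88, 139, 2988), (56, 14, 15, 5, 58), (63, 22, 34, 32, 489), (119, 37, 8, 14, 59), (38, 49, 19, 18, 97), (89, 48, 13, 3, 20), (116, 52, 35, 38, 619), (321, 56, 13, 8, 74), (65, 58, 44, 50, 776), (258, 67, 6, 13, 32), (110, 69, 6, 5, 21), (291, 71, 14, 11, 104), (56, 73, 8, 12, 49), (110, 75, 9, 11, 75), (260, 91, 7, 8, 34), (134, 99, 8, 7, 44), (292, 101, 10, 2, 16), (319, 101, 15, 8, 53), (317, 110, 12, 19, 90), (295, 119, 37, 26, 506), (289, 130, 9, 6, 28), (289, 140, 40, 28, 456), (226, 144, 22, 21, 231), (171, 167, 7, 20, 52), (178, 171, 20, 6, 42), (154, 172, 13, 11, 57), (244, 173, 30, 6, 86), (0, 179, 19, 8, 120), (30, 180, 121, 29, 692), (22, 183, 13, 5, 45), (196, 182, 24, 7, 49), (9, 188, 19, 17, 193), (0, 197, 144, 46, 1192)]
top [(564, 260, 76, 32, 1177), (626, 286, 14, 15, 133), (337, 292, 130, 49, 2084), (507, 293, 13, 7, 36), (532, 294, 108, 106, 5243), (272, 318, 51, 10, 327), (220, 324, 48, 27, 385), (387, 324, 12, 5, 16), (482, 327, 51, 14, 409), (626, 326, 14, 16, 161), (343, 328, 140, 72, 4534), (244, 332, 48, 55, 714), (354, 335, 13, 4, 16), (633, 341, 7, 16, 68), (460, 342, 24, 7, 67), (485, 345, 73, 43, 2128), (516, 384, 53, 16, 616), (626, 386, 14, 14, 166), (485, 390, 24, 10, 196), (253, 397, 10, 3, 20)]
```

```bash
python3 -c "
from bench import ctrl
print(ctrl.sign_off())"
```

```text
the job is handed in; nothing more can be done
None
```

The nut was tightened clockwise to the click and the job is handed in: the wrench is back on its rest and the loose things look unmoved in the before/after images. The nut's final angle was not re-measured. The ring caught on the nut during the first lift, with about 40 N at the wrist, and I viewed 11 pictures, one over the limit of 10.

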